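Clipboard out from under the boxes

ROBOT

A 6-joint arm with a two-finger parallel gripper is mounted at the origin on the work surface. World frame = base frame: x ahead of the robot, y to its left, z up, the work surface at z = 0. Lengths are in m, angles in degrees, forces in N, time in s.
With the tool pointing down it reaches from about 0.35 to 0.775 m from the base axis. Payload 7.3 kg.
Tool frame: the origin (TCP) lies on the centre line of the jaws, within the pads' length; the fingertips stand 19 mm ahead of it and the grasp point (between the pads) is the TCP; z points along the fingers, y is the line along which they close (so a half turn about z gives the same grasp; the last joint's range is limited). The gripper opens to 92 mm and grips with 3 to 60 N. Pads are 19 mm wide; open, the fingers measure 130 mm over their backs; the gripper's body (75 mm by 190 mm) begins 47 mm behind the grasp point.
Start: joints at [-78.495, 19.595, 87.324, -0, 73.075, -8.365], TCP at [0.178, -0.494, 0.246] pointing down, gripper open.
Joint ranges: [-145.02, 145.02], [-44.19, 115.74], [2.07, 154.8], [-57.11, 237.11], [16.16, 152.29], [-177.93, 177.93]. Speed limits (degrees/s): [147.25, 147.25, 180, 180, 180, 180].

INTERFACE

Orientations are given as a 3x3 rotation matrix whose columns are the frame's x, y, z axes.
In Python, from workcell import r gives the robot as it stands. The module is installed in compiled form; this text tells all that it offers. Calls block until the motion is done:
- r.move_ptp(position, orientation): joint-space move of the TCP to a pose.
- r.move_l(position, frame=None, speed=0.15, threshold=None): straight line of the TCP; frame=None keeps the orientation; speed is the mean speed in m/s. With threshold (N) it stops when the force on the tool has changed by that much, and returns True; else False.
- r.movej(angles): joint-space move.
- r.release() and r.gripper_close(): open the fingers fully, or close them until they stop; the grip force is fixed at half the most.
- r.hold(seconds).
- r.inverse_kinematics(position, orientation): joint angles nearest the present ones, or None.
- r.grab_frame(name): name is "scene" or "top" or "wrist"; returns a dict with "color" (420x560x3 uint8, red, green, blue), "fx", "fy", "cx", "cy" (pixels), "position" and "orientation" of the camera in the world; the wrist camera has in their place "tool_from_camera" (4x4, takes a point from camera to tool coordinates, whose origin is the TCP and whose axes are the flange's). Camera axes: x right, y down, z forward; pixel columns grow to the right and rows downward; lengths in m; the calibration is good to about 2 mm. A picture is of the moment at which its call begins: read the wrist's pose just before it. There is no depth.
A pose or a line that the arm cannot do raises r.MotionError and nothing moves.
- r.finish_job(): hands the job in; it is judged then, once.
Readings, each from a call of its own:
- r.current_clock(): time.
- r.current_q(): joint angles.
- r.current_joint_velocities(): joint speeds.
- r.current_joint_efforts(): joint torques, N m.
- r.current_ee_pos(): TCP position.
- r.current_tool_rot(): TCP orientation.
- r.current_ft_force(): force on the tool from outside, world axes, zero at the start.
- r.current_wrist_torque(): the same for the moment, N m.
- r.current_finger_gap(): finger opening in m.
- r.current_gripper_force(): force on a finger pad.
Only numpy, scipy, OpenCV 4.12 (cv2) and the standard library are available. Lean on these libraries where they do the work, as an engineer would, in place of code of your own. Each camera call takes 0.05 s, during which the arm holds its last target. There are 200 camera calls.

TASK

In the laundry and store room two clipboards lie side by side on the counter with boxes parked on them, behind a low guard rail. Pull the clipboard that carries the stack of two boxes out by its clip, straight under the rail, until no part of it is under the boxes any more, and let it lie flat on the counter. The two boxes must stay standing one on the other where they are, never lifted or toppled, and the other clipboard, under a single box, is to be left where it is.

Things in the scene. Friction and masses are not known exactly. Their poses are not given: they have to be found in the camera images.
- clipboard: clipboard to pull out: flat board 110 (x) x 210 (y) x 5 mm, loose on the counter, 0.14 kg. Origin: centre of its underside, z up, y along its length. Steel clip: upright block 50 (x) x 14 (y) mm, 5 to 35 mm above the counter, centred 90 mm from the origin towards -y, in front of the rail. Pull along the board's own -y: 1 to 3 N; the counter is clear for 160 mm before the clip.
- lower_box: lower carton of the stack, brown, 100 x 100 x 60 mm high, 0.12 kg, on the board, 2 to 14 mm behind the rail, which holds it back; it sinks to the counter when the board is out. Origin: centre of its underside, z up. The fixed steel rail is 8 mm thick and crosses both boards squarely (3 deg) 85 to 95 mm behind the clip's centre, bar 14 to 38 mm high; a post stands about 18 mm beside each board edge.
- upper_box: upper, smaller box of the stack, plain dark carton, 80 x 80 x 40 mm high, about 0.06 kg, loose on the lower one, 0 to 10 mm off centre, any edge turned up to 12 deg. Origin: centre of its underside, z up.
- other_clipboard: the other clipboard, same shape, size and axes, 160 mm to one side of the first (centre to centre), behind the same rail; it carries a single carton of 100 x 100 x 60 mm. To be left alone.

How it is judged (in metres and radians):
At the end, for the whole second after the job is handed in: Clipboard flat and at rest on the counter (6 deg, 4 mm), its centre over 155 mm from the lower box's. Lower box on the counter (3 mm), upright within 6 deg, within 30 mm of its start; upper box at rest on it (over 55 mm high), upright within 6 deg, centres within 30 mm (horizontal distance between clipboard and lower_box above 0.155 m and height (world z) of clipboard below 0.004 m and angle between each of clipboard, lower_box, upper_box's own z axis and vertical below 0.1 rad and height (world z) of lower_box below 0.003 m and distance of lower_box from where it was at the start of the episode below 0.03 m and horizontal distance between upper_box and lower_box below 0.03 m and height (world z) of upper_box above 0.055 m and linear speed of each of clipboard, upper_box below 0.02 m/s); the robot touches nothing.
It fails at once if a box of the stack is lifted (height (world z) of lower_box above 0.03 m or height (world z) of upper_box above 0.09 m).
It fails at once if a box of the stack topples (angle between any of lower_box, upper_box's own z axis and vertical above 0.5 rad).
It fails at once if the other clipboard is shifted by more than 15 mm (distance of other_clipboard from where it was at the start of the episode above 0.015 m).
It also fails if it takes over 29 s, if anything falls off the work surface, if the arm or the gripper's body presses on something with over 40 N, if the wrist force passes 120 N, or if a joint passes its speed limit or range.

## Working session

There is one attempt and no reset: what is moved stays moved. The work goes in short steps, each a Python script; the robot and the scene stay as the last script left them, time stands still between calls to the robot, and variables do not carry over. Pictures are saved under pics/ and viewed, at most 10 in all, crops included, and the job is handed in when it is done.

```bash
mkdir -p pics; python3 - <<'E'
from workcell import r
import cv2,pickle
F={}
for n in("scene","top","wrist"):
    f=r.grab_frame(n);F[n]=f
    cv2.imwrite(f"pics/{n}0.png",f["color"][:,:,::-1])
    print(n,{k:(v.tolist() if hasattr(v,'tolist') else v) for k,v in f.items() if k!="color"})
pickle.dump(F,open("f0.pkl","wb"))
print(r.current_clock(),r.current_tool_rot())
E
```

```text
scene {'fx': 436.73860126550085, 'fy': 436.73860126550085, 'cx': 275.29540875372555, 'cy': 205.56987129650156, 'position': [0.9995861496155605, 0.20944597904853704, 0.5522220351468561], 'orientation': [[-0.13288392577584876, 0.7449658971150501, -0.6537336417884332], [0.9911199093065466, 0.09667404112396359, -0.09129871384058595], [-0.004815355291328878, -0.6600605592734131, -0.7511969584903067]]}
top {'fx': 389.574535071519, 'fy': 389.574535071519, 'cx': 281.814857037127, 'cy': 204.78518084825623, 'position': [0.5411087281754324, 0.17727149921007823, 0.7348099428134056], 'orientation': [[0.024417880084156088, -0.9990519760382337, 0.03604048149367996], [-0.999661173790296, -0.024726182279723567, -0.008133481793041172], [0.009016914572270513, -0.035829667650850404, -0.9993172319977407]]}
wrist {'fx': 351.49232858477194, 'fy': 351.49232858477194, 'cx': 286.4030937445109, 'cy': 210.41360208634006, 'tool_from_camera': [[0.00018116884567317477, -0.9571881937774108, -0.2894662827877973, 0.07861825962812516], [0.9999999065350459, 0.0002870471773274631, -0.0003233168974056694, -0.001206136002385172], [0.00039256559645106377, -0.2894661971578956, 0.9571881563178669, -0.13915501039336814], [0.0, 0.0, 0.0, 1.0]]}
0.15 [[ 9.40477613e-01  3.39855560e-01 -2.41828596e-04]
 [ 3.39855615e-01 -9.40476980e-01  1.10095142e-03]
 [ 1.46730232e-04 -1.11760697e-03 -9.99999365e-01]]
```

View pics/top0.png

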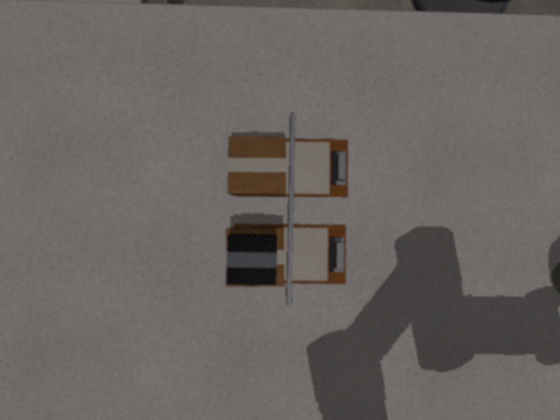

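View pics/scene0.png

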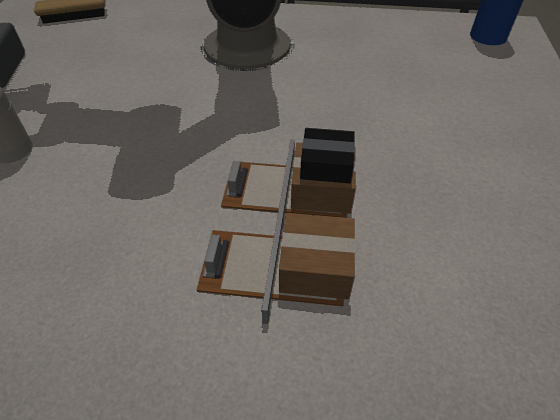

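Top view: image right is world -y and image down is world -x. The two-box stack is the lower one, at about (252,259). Its board's front part spans about (293–347, 225–283), with the clip at (337,255). The scene view confirms that this is the nearer-to-base board. I'll grip the clip across its 50 mm width so the gripper body stays clear of the boxes.

```bash
cat >h.py <<'E'
import numpy as np,cv2
def ray(f,px,z,P=None,R=None):
    P=np.array(f["position"] if P is None else P);R=np.array(f["orientation"] if R is None else R)
    px=np.atleast_2d(px).astype(float)
    d=np.c_[(px[:,0]-f["cx"])/f["fx"],(px[:,1]-f["cy"])/f["fy"],np.ones(len(px))]@R.T
    return P+d*((z-P[2])/d[:,2])[:,None]
def campose(f,p,R):
    T=np.array(f["tool_from_camera"]);R=np.array(R)
    return np.array(p)+R@T[:3,3],R@T[:3,:3]
def tool(yaw): # tool x along board y, tool y along board x
    c,s=np.cos(yaw),np.sin(yaw)
    return np.array([[-s,c,0],[c,s,0],[0,0,-1.]])
E
python3 - <<'E'
from workcell import r
from h import *
import pickle
f=pickle.load(open("f0.pkl","rb"))["top"]
hsv=cv2.cvtColor(f["color"],cv2.COLOR_RGB2HSV)
m=((hsv[...,1]>130)&(hsv[...,0]<20)).astype(np.uint8)
for v0,v1 in((220,290),(132,200)):
    s=np.zeros_like(m);s[v0:v1,297:360]=m[v0:v1,297:360]
    pts=cv2.findNonZero(s)[:,0]
    w=ray(f,pts,.005)[:,:2]
    rc=cv2.minAreaRect((w*1000).astype(np.float32));print(pts.min(0),pts.max(0),rc,cv2.boxPoints(rc).round(1).tolist())
# rough clip estimate: front board edge is 15 mm ahead of clip centre
s=np.zeros_like(m);s[220:290,297:360]=m[220:290,297:360];w=ray(f,cv2.findNonZero(s)[:,0],.005)
c=[(w[:,0].min()+w[:,0].max())/2,w[:,1].min()+.015];print("clip",c)
r.move_ptp([c[0],c[1],.20],tool(0))
p,R=r.current_ee_pos(),r.current_tool_rot()
g=r.grab_frame("wrist");pickle.dump((g,p,R),open("w1.pkl","wb"));cv2.imwrite("pics/w1.png",g["color"][:,:,::-1])
print(p,r.current_clock())
E
```

```text
[297 225] [344 282] ((478.3103332519531, 96.73686218261719), (106.02284240722656, 88.09709930419922), 1.3159352540969849) [[424.29998779296875, 139.60000610351562], [426.29998779296875, 51.5], [532.2999877929688, 53.900001525878906], [530.2999877929688, 142.0]]
[297 140] [346 196] ((638.8115234375, 98.19088745117188), (105.92306518554688, 92.57390594482422), 1.3191815614700317) [[584.7999877929688, 143.1999969482422], [586.9000244140625, 50.70000076293945], [692.7999877929688, 53.099998474121094], [690.7000122070312, 145.6999969482422]]
clip [np.float64(0.4774919752493609), np.float64(0.06692794954493318)]
[0.47772106 0.06622097 0.20005449] 2.475
```

View pics/w1.png

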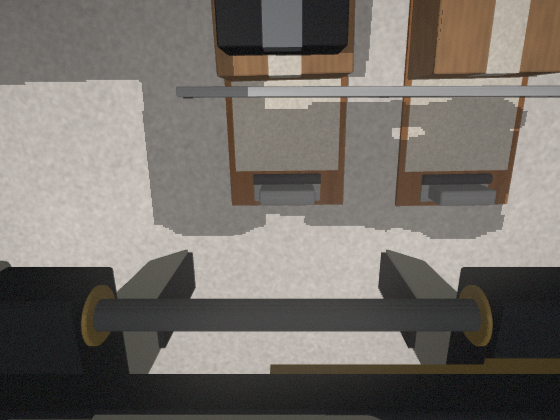

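The wrist view shows the board's front corners at about (232,205) and (343,205), and its side edges up to the rail at row 92. The clip's light block spans about (259–316, 185–203), with a dark strip behind it at rows 174–184.

```bash
python3 - <<'E'
from h import *
import pickle
g,p,R=pickle.load(open("w1.pkl","rb"))
P,C=campose(g,p,R)
hsv=cv2.cvtColor(g["color"],cv2.COLOR_RGB2HSV)
m=((hsv[...,1]>120)&(hsv[...,0]<20)).astype(np.uint8)
L=[];Rr=[]
for v in range(105,200,3):
    u=np.flatnonzero(m[v,215:360])+215
    if len(u): L.append((u[0],v));Rr.append((u[-1]+1,v))
for e in(L,Rr):
    w=ray(g,e,.005,P,C);k=np.polyfit(w[:,1],w[:,0],1);res=w[:,0]-np.polyval(k,w[:,1]);print("edge",w[0,:2],w[-1,:2],"yaw",np.degrees(np.arctan(-k[0])),res.std())
print("front",ray(g,[(232,205),(288,205),(343,205)],.005,P,C)[:,:2])
for z in(.035,.02):print("clip",z,ray(g,[(259,203),(316,203),(262,185),(314,185)],z,P,C)[:,:2].round(4).tolist())
print("rail",ray(g,[(180,92),(290,92),(400,92)],.038,P,C)[:,:2].round(4).tolist())
img=cv2.resize(g["color"][150:220,215:365],None,fx=5,fy=5,interpolation=cv2.INTER_NEAREST)
cv2.imwrite("pics/w1c.png",img[:,:,::-1])
E
```

```text
edge [0.4226806 0.1451457] [0.42412464 0.05759698] yaw 1.5100141275145185 0.0007543069758545937
edge [0.53196607 0.14503392] [0.43591644 0.05758149] yaw -31.9057043897056 0.030058574827727787
front [[0.42379623 0.05044237]
 [0.47916309 0.05036834]
 [0.53356105 0.05029562]]
clip 0.035 [[0.4529, 0.0609], [0.5042, 0.0608], [0.456, 0.0774], [0.502, 0.0773]]
clip 0.02 [[0.4517, 0.0567], [0.5055, 0.0566], [0.4549, 0.074], [0.5032, 0.0739]]
rail [[0.3912, 0.1554], [0.4806, 0.1553], [0.57, 0.1552]]
```

View pics/w1c.png

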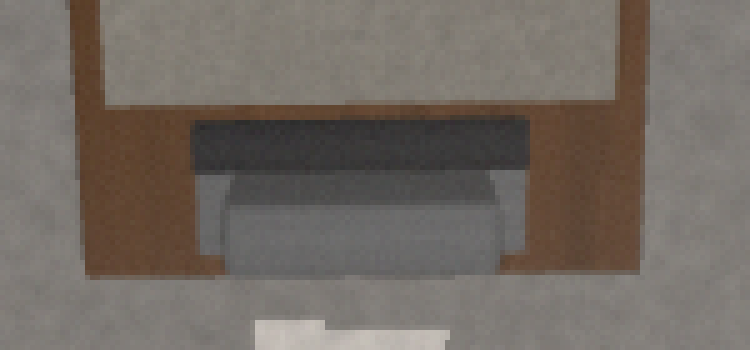

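```bash
python3 - <<'E'
from workcell import r
from h import *
yaw=np.radians(1.2);T=tool(yaw);c=np.array([.4784,.0655])
r.move_l([*c,.10],T,speed=.12)
print("hit",r.move_l([*c,.036],speed=.06,threshold=6),r.current_ee_pos(),r.current_ft_force())
r.gripper_close();print("gap",r.current_finger_gap(),r.current_gripper_force(),r.current_ft_force())
if .04<r.current_finger_gap()<.06:
    d=np.array([np.sin(yaw),-np.cos(yaw)])
    print("stop",r.move_l([*(c+.02*d),.036],speed=.04,threshold=15),r.current_ft_force())
cv2.imwrite("pics/s2.png",r.grab_frame("scene")["color"][:,:,::-1])
print(r.current_ee_pos(),r.current_finger_gap(),r.current_clock())
E
```

```text
hit False [0.47868607 0.06551104 0.03633636] [-0.48108063  0.89545618 -0.25920225]
gap 0.04965281547514653 30.00017613172531 [ 0.04297784 -0.1682645   1.09385654]
stop False [-0.09722041 -2.56264563  0.89242692]
[0.47884692 0.04490977 0.03600504] 0.05012858853973986 6.1167
```

View pics/s2.png

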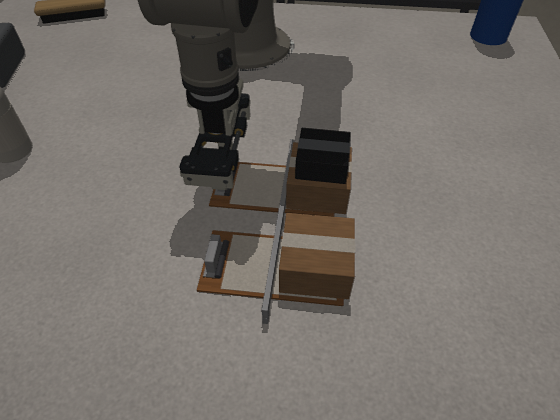

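The gripper holds the clip (gap 50 mm) and the board has come about 20 mm. The stack is upright at about (323,170), resting against the rail, and the other board at (240,265) hasn't moved. I'll continue the pull.

```bash
python3 - <<'E'
from workcell import r
from h import *
yaw=np.radians(1.2);c=np.array([.4784,.0655]);d=np.array([np.sin(yaw),-np.cos(yaw)])
for s in(.075,.135):
    print("stop",r.move_l([*(c+s*d),.036],speed=.035,threshold=15),r.current_ft_force(),r.current_finger_gap())
r.hold(.3)
cv2.imwrite("pics/s3.png",r.grab_frame("scene")["color"][:,:,::-1])
print(r.current_ee_pos(),r.current_clock())
E
```

```text
stop False [ 0.51782878 -1.09655788  0.61921297] 0.04971159348556598
stop False [ 0.2177424  -0.37653451  1.31726503] 0.049860185458723005
[ 0.48122702 -0.06945589  0.03602255] 10.0583
```

View pics/s3.png

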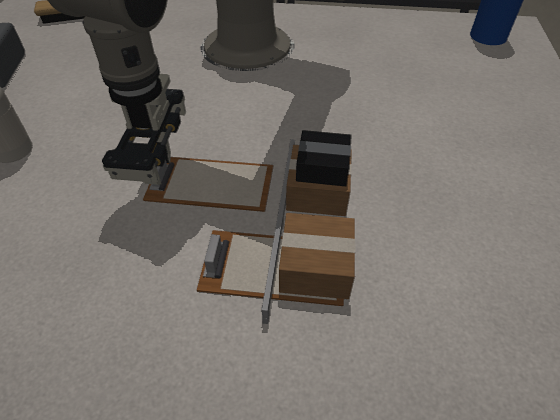

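The board is fully out: its back edge at about (270,187) is in front of the rail. The stack stands upright on the counter and the other board hasn't moved. Next I'll release, retract and check.

```bash
python3 - <<'E'
from workcell import r
from h import *
r.release();p=np.array(r.current_ee_pos())
r.move_l(p+[0,0,.1],speed=.1);r.move_l(p+[-.03,-.1,.2],speed=.15);r.hold(.3)
f=r.grab_frame("top");t=f["color"];s=r.grab_frame("scene")["color"]
a=np.vstack([t[100:320,150:480],s[90:320,100:430]])
cv2.imwrite("pics/e4.png",a[:,:,::-1])
hsv=cv2.cvtColor(t,cv2.COLOR_RGB2HSV)
print(r.current_ft_force(),r.current_clock())
E
```

```text
[-0.23565288 -1.02977389  0.36886056] 13.5667
```

View pics/e4.png

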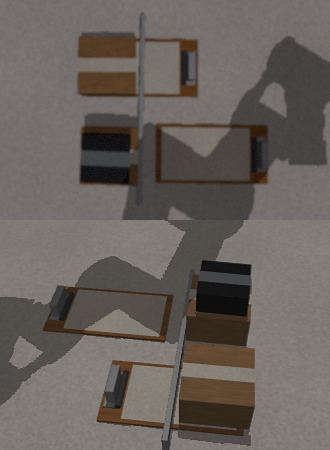

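Both views show the clipboard flat in front of the rail, with a gap to the box. The stack is upright on the counter behind the rail, the other board hasn't moved, and the gripper is clear. From the pixels, the board's centre is about 190 mm from the lower box's, and the boxes are centred within a few mm of each other.

```bash
python3 -c "
from workcell import r
print(r.finish_job(),r.current_clock())"
```

```text
the job is handed in; nothing more can be done
the job is handed in; nothing more can be done
```

The job is handed in, with no verdict shown: in the last pictures the clipboard lay flat on the counter, about 190 mm clear of the lower box's centre, with the two-box stack still standing and the other clipboard unmoved; the last clock reading was 13.6 s of the 29 s.

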